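# Stack a tea gift set in the banding cradle

## Robot

A 6-joint arm with a two-finger parallel gripper is mounted at the origin on the work surface. World frame = base frame: x ahead of the robot, y to its left, z up, the work surface at z = 0. Lengths are in m, angles in rad, forces in N, time in s.
With the tool pointing down it reaches from about 0.35 to 0.85 m from the base axis. Payload 8.1 kg.
Tool frame: the origin (TCP) lies where the fingers leave the gripper's body, on its centre line; the fingertips stand 84 mm ahead of it and the grasp point (between the pads) lies 65 mm ahead of it; z points along the fingers, y is the line along which they close (so a half turn about z gives the same grasp; the last joint's range is limited). The gripper opens to 93 mm and grips with 3 to 60 N. Pads are 15 mm wide; open, the fingers measure 128 mm over their backs; the gripper's body (75 mm by 188 mm) begins 65 mm behind the grasp point.
Start: joints at [-1.352, 0.13, 1.488, -0, 1.523, -0.085], TCP at [0.18, -0.573, 0.303] pointing down, gripper open.
Joint ranges: [-2.96, 2.96], [-0.89, 2.26], [0.02, 2.5], [-1.34, 4.48], [0, 2.73], [-2.66, 2.66]. Speed limits (rad/s): [2.39, 2.39, 2.79, 3.14, 3.14, 3.14].

## Interface

Orientations are given as a rotation vector (axis times angle).
In Python, from plant import robot gives the robot as it stands.
- The arm moves only by the shell command python3 -m jog 'ROWS' [FORCE]. ROWS is text: rows parted by semicolons, each of 5 numbers parted by spaces: the opening, from 0 (shut) to 1 (fully open), then the shift along the tool's x, y, z in m, then the turn about the tool's z in degrees. A call has 1 to 10 rows; each row shifts and turns the commanded pose from where the row before left it, along the tool's axes as they then stand; what a row does not reach is not made up. A row lasts 1/12 s, in which the tool goes at most 41.7 mm and 7.16 degrees, less where a joint would pass 70% of its speed; a pose out of reach is approached as far as the arm can. A call with a gripper value outside its range is refused whole. The fingers move at their own pace and stop on an object; FORCE is the grip in N (left out, the last holds). Time passes only in rows, so rows that do not move let the fingers close. It gives the time, the measured TCP pose, the force, the opening and the grip force at its end, in the units of the state.
- robot.read_state(): the state, without advancing time (a new reading comes with each control period).
- robot.read_camera(name): name is "scene" or "top" or "wrist"; returns a dict with "color" (420x560x3 uint8, red, green, blue), "intrinsics" (3x3 intrinsics, pixels), "k1" (the pictures are not rectified: a ray, as slopes to the right and down, at radius r is drawn at 1 + k1 r^2 times it, then the intrinsics apply), "pose" (4x4, takes a point from camera to world coordinates); the wrist camera has in their place "tool_from_camera" (4x4, takes a point from camera to tool coordinates, whose origin is the TCP and whose axes are the flange's). Camera axes: x right, y down, z forward; pixel columns grow to the right and rows downward; lengths in m; the calibration is good to about 2 mm. A picture is of the moment at which its call begins: read the wrist's pose just before it. There is no depth.
- robot.close_job(): hands the job in; it is judged then, once.
The state is a dict: "t": time; "q": joint angles; "dq": joint speeds; "joint_torque": joint torques, N m; "tool_pos": TCP position; "orientation": TCP orientation; "force": force on the tool from outside, world axes, zero at the start; "wrist_torque": the same for the moment, N m; "opening": finger opening in m; "gripper_force": force on a finger pad.
Only numpy, scipy, OpenCV 4.12 (cv2) and the standard library are available. Lean on these libraries where they do the work, as an engineer would, in place of code of your own. Each camera call takes 0.05 s, during which the arm holds its last target. There are 200 camera calls.

## Task

Stack the next gift set in the cradle, ready for its paper band: first the square green tea tin, all the way down on the cradle's floor and square between the corner posts, then the square cork pad lying flat on the tin, and last the flat round aluminium tin, level and centred on the cork. Lower each piece until it rests before you let go of it - don't let it drop in - and leave everything else on the counter as it stands.

Things in the scene. Friction and masses are not known exactly. Their poses are not given: they have to be found in the camera images.
- pocket (a point): Centre of the cradle's pocket floor, 14 mm above the counter; z up, x and y along the pocket's sides. Cradle, screwed down: plywood base 130 x 130 mm, 14 mm high, cross-grooved (22 mm wide, 8 mm deep), with four black steel corner angles (3 mm sheet) leaving a 66 x 66 mm pocket. Each angle covers only 11 mm next to its corner: each side is open over its middle 44 mm, for fingers.
- mouth (a point): Centre of the pocket's mouth, level with the tips of the four corner angles, 82 mm above the pocket floor, straight above pocket, same axes. The angles are straight up to 74 mm above the floor; their tips flare outwards (outer edges 40 mm from the centre lines). The finished stack (62 + 12 + 22 mm) stands 96 mm above the floor, 14 mm out of the mouth.
- tin_mid (a point): Square green tea tin with white paper labels on its four sides and a dark lid seam, 60 x 60 mm and 62 mm tall, about 160 g, standing upright and loose on the counter. The point is its centre, 31 mm above its underside; z up, x and y square to its sides. Any side may face any way. Held by its upper third it keeps a wide gripper body clear of the cradle's posts.
- pad_mid (a point): Square cork spacer pad, brown, 60 x 60 mm and 12 mm thick, about 20 g, lying flat and loose on the counter. The point is its centre, 6 mm above its underside; z up, x and y square to its sides.
- flat_mid (a point): Flat round aluminium tin with a yellow disc on its lid, 60 mm in diameter and 22 mm tall, about 60 g, lying flat and loose on the counter, lid up. The point is its centre, 11 mm above its underside; z up.
- honey1: Bystander: amber honey jar with brass lid, 54 mm in diameter, 72 mm tall, loose; origin at the centre of its underside.
- honey2: Bystander: a second honey jar of the same kind, on the robot's side of the counter.
- caddy: Bystander: round red tea caddy, 70 mm in diameter, 90 mm tall, loose; origin at the centre of its underside.
- tub: Bystander: black tub of tea with a clear lid, 108 mm in diameter, 75 mm tall, loose; origin at the centre of its underside.
- mug: Bystander: blue mug, 80 mm in diameter, 95 mm tall, loose; origin at the centre of its underside.
- scoop: Bystander: small wooden tea scoop lying on the counter, 143 mm long, 12 mm high, loose; origin on its underside where handle and bowl meet, bowl 43 mm towards its +x, handle 100 mm towards its -x.
- finished: Bystander: an earlier, finished set with a BLUE tin, cork and round tin held by a white paper band, 60 x 60 mm and 97 mm tall, one loose piece; origin at the centre of its underside.
Mind the look-alikes: they are no part of the job. Leave any purple look-alike of the part that bears tin_mid alone. Of the things shaped like the part that bears pad_mid, the cork one is meant.

How it is judged:
On the way, in this order (a step that is already met when the one before it is completed fails the run):
1. the green tin stands on the pocket floor, square between the posts (horizontal distance between tin_mid and pocket below 0.005 m and z of tin_mid in the frame of pocket between 0.028 and 0.034 m and angle between tin_mid's own z axis and vertical below 0.06 rad and (angle between the x axis of tin_mid and the x axis of pocket, either way round below 0.13 rad or angle between the x axis of tin_mid and the y axis of pocket, either way round below 0.13 rad)), for 0.2 s.
2. the cork pad lies flat on the tin in the pocket, the tin still seated (all of step 1 and horizontal distance between pad_mid and pocket below 0.005 m and z of pad_mid in the frame of pocket between 0.065 and 0.071 m and angle between pad_mid's own z axis and vertical below 0.06 rad and (angle between the x axis of pad_mid and the x axis of pocket, either way round below 0.13 rad or angle between the x axis of pad_mid and the y axis of pocket, either way round below 0.13 rad)), for 0.2 s.
3. the round tin lies level and centred on the cork, the rest still seated (all of step 2 and horizontal distance between flat_mid and pocket below 0.006 m and z of flat_mid in the frame of pocket between 0.082 and 0.088 m and angle between flat_mid's own z axis and vertical below 0.06 rad), for 0.2 s.
At the end, for the whole second after the job is handed in: Tin on the pocket floor, cork on tin, round tin on cork: stacked heights within 3 mm, level within 0.06 rad; tin and cork within 5 mm of the pocket centre and square within 0.13 rad, round tin within 6 mm; all released and at rest (all of step 3 and contact force between the fingers and tin below 0.05 N and contact force between the fingers and pad below 0.05 N and contact force between the fingers and flat below 0.05 N and linear speed of each of tin, pad, flat below 0.02 m/s); the robot touches nothing.
It fails at once if one of the three pieces is dropped: over the cradle, out of the fingers, it moves faster than 0.5 m/s (a fall of about 13 mm) ((horizontal distance between tin_mid and pocket below 0.06 m and contact force between the fingers and tin below 0.05 N and linear speed of tin above 0.5 m/s) or (horizontal distance between pad_mid and pocket below 0.06 m and contact force between the fingers and pad below 0.05 N and linear speed of pad above 0.5 m/s) or (horizontal distance between flat_mid and pocket below 0.06 m and contact force between the fingers and flat below 0.05 N and linear speed of flat above 0.5 m/s)).
It fails at once if a bystander is pushed more than 30 mm from its place, or one that stands upright is tipped over (distance of any of honey1, honey2, caddy, tub, mug, scoop, finished from where it was at the start of the episode above 0.03 m or angle between any of honey1, honey2, caddy, tub, mug, scoop, finished's own z axis and vertical above 0.5 rad).
It also fails if it takes over 70 s, if anything falls off the work surface, if the arm or the gripper's body presses on something with over 40 N, if the wrist force passes 120 N, or if a joint passes its speed limit or range.

## Working session

There is one attempt and no reset: what is moved stays moved. The work goes in short steps, Python scripts to look and compute and a shell command to move; the robot and the scene stay as the last step left them, time stands still between calls to the robot, and variables do not carry over. Pictures are saved under pics/ and viewed, at most 10 in all, crops included, and the job is handed in when it is done.

```bash
ls; mkdir -p pics; python3 - <<'E'
from plant import robot
import cv2
for n in("scene","top"):
    c=robot.read_camera(n); cv2.imwrite(f"pics/{n}0.png",cv2.resize(c["color"][:,:,::-1],(800,600),interpolation=cv2.INTER_CUBIC))
    print(n,c["intrinsics"],c["k1"],c["pose"].round(4))
s=robot.read_state();print(s)
E
```

```text
pics
scene [[450.93554297   0.         289.06521298]
 [  0.         450.93554297 216.04331706]
 [  0.           0.           1.        ]] -0.0665330341396023 [[ 0.2292  0.8321 -0.505   1.0673]
 [ 0.9734 -0.1924  0.1248 -0.1676]
 [ 0.0067 -0.5201 -0.8541  0.9597]
 [ 0.      0.      0.      1.    ]]
top [[399.19370202   0.         271.15250684]
 [  0.         399.19370202 207.7222931 ]
 [  0.           0.           1.        ]] 0.03279045334219633 [[-0.0199 -0.9878  0.1543  0.4301]
 [-0.9993  0.0244  0.027  -0.0384]
 [-0.0305 -0.1536 -0.9877  1.0029]
 [ 0.      0.      0.      1.    ]]
{'t': 0.1, 'q': array([-1.35239287e+00,  1.31108153e-01,  1.48917280e+00, -2.20125939e-05,
        1.52301319e+00, -8.53917107e-02]), 'dq': array([-0.00033042, -0.00040143, -0.00097977, -0.00014064,  0.00046564,
        0.00054084]), 'joint_torque': array([ 8.76622598e-04, -5.61341143e+01, -4.93094301e+01,  7.69122387e-02,
        2.90513935e-02, -5.49023218e-05]), 'tool_pos': array([ 0.17942333, -0.57214558,  0.30177746]), 'orientation': array([-3.10374250e+00, -4.75112369e-01,  2.11964006e-04]), 'force': array([-1.43020562,  0.31376592,  0.18252997]), 'wrist_torque': array([-0.01180899,  0.01702239, -0.03383063]), 'gripper_force': 0.0, 'opening': 0.09275705595151207}
```

View pics/scene0.png

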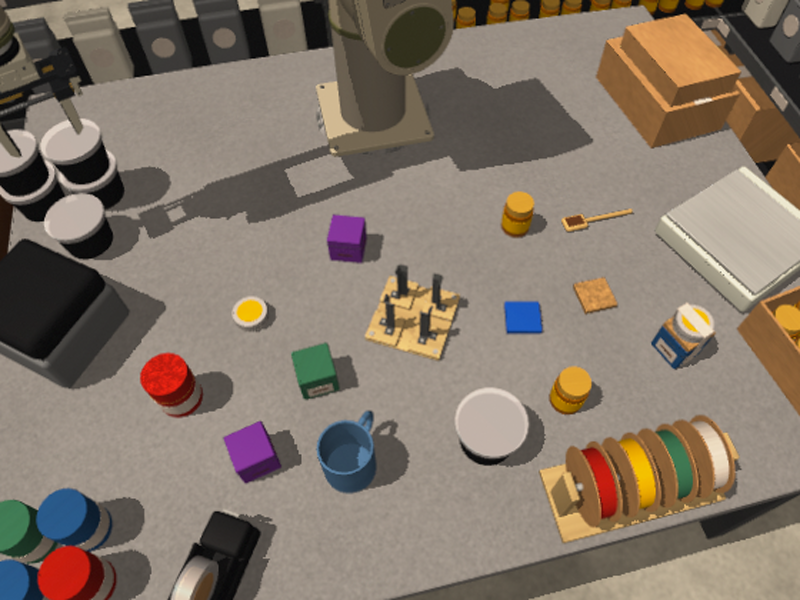

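View pics/top0.png

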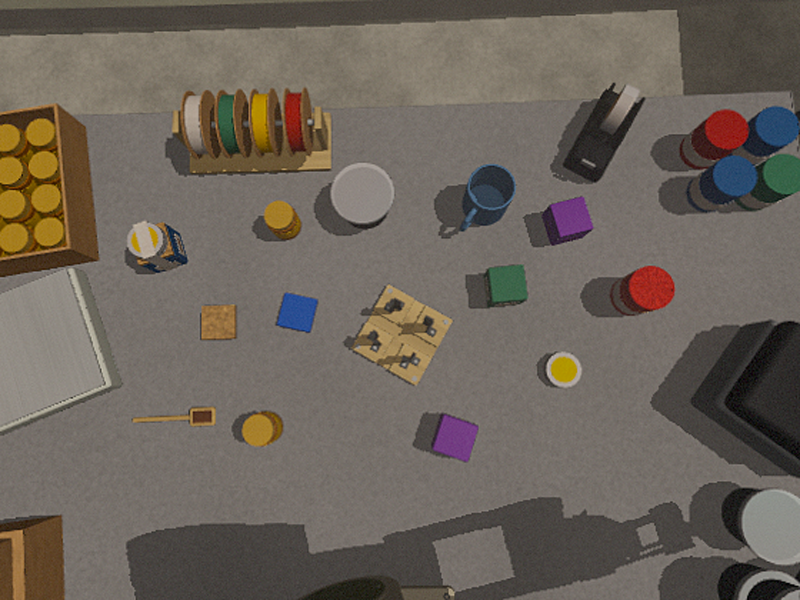

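The two pictures agree (top view, 800x600 pixels). The green tin is at (506,285). The purple cubes at (569,220) and (455,437) are look-alikes of it. Cork is the brown pad at (219,322), and the blue one at (297,312) is the look-alike. The round tin with the yellow disc is at (563,370), and the cradle is at (403,335). The finished blue set at (157,247) stays put. I'll check these in one enlarged crop.

```bash
cat > h.py <<'E'
import numpy as np, cv2
from scipy.spatial.transform import Rotation as R
from plant import robot
def ray_world(uv,z,c,pose):
    K=c["intrinsics"];uv=np.atleast_2d(uv).astype(float)
    p=cv2.undistortPoints(uv.reshape(-1,1,2),K,np.array([c["k1"],0,0,0.])).reshape(-1,2)
    d=np.c_[p,np.ones(len(p))]@pose[:3,:3].T; o=pose[:3,3]
    return o+d*((z-o[2])/d[:,2])[:,None]
def tool():
    s=robot.read_state();T=np.eye(4);T[:3,:3]=R.from_rotvec(s["orientation"]).as_matrix();T[:3,3]=s["tool_pos"];return T
def wrist(name=None):
    T=tool();c=robot.read_camera("wrist");P=T@c["tool_from_camera"]
    if name: cv2.imwrite(name,cv2.resize(c["color"][:,:,::-1],(800,600),interpolation=cv2.INTER_CUBIC))
    return c,P,T
def px(pts,c,P):
    q=(np.atleast_2d(pts)-P[:3,3])@P[:3,:3]
    return cv2.projectPoints(q,np.zeros(3),np.zeros(3),c["intrinsics"],np.array([c["k1"],0,0,0.]))[0].reshape(-1,2)
def togo(T,xy,yaw=None):
    """tool-axis shift to bring the TCP above xy, and tool-z turn (deg) so the tool y lies along yaw (mod 90)"""
    d=T[:3,:3].T@np.r_[np.array(xy)-T[:2,3],0]
    o=dict(shift_mm=(d*1000).round(1),tilt=T[:3,2].round(4))
    if yaw is not None:
        a=np.degrees(np.arctan2(T[1,1],T[0,1])); e=(yaw-a+45)%90-45; o["turn"]=round(-e,2)
    return o
E
python3 - <<'E'
from h import *
c=robot.read_camera("top");im=c["color"][:,:,::-1]
t=[]
for u,v in((354,199),(282,234),(153,225),(394,259)):
    t.append(cv2.resize(im[v-30:v+30,u-40:u+40],(400,300),interpolation=cv2.INTER_CUBIC))
cv2.imwrite("pics/c1.png",np.vstack([np.hstack(t[:2]),np.hstack(t[2:])]))
print(ray_world(np.array([[506,285],[219,322],[563,370],[403,335],[569,220],[455,437]])*.7,.06,c,c["pose"]).round(3))
c=robot.read_camera("wrist");print(c["tool_from_camera"].round(3),c["intrinsics"][0])
E
```

```text
[[ 0.592 -0.211  0.06 ]
 [ 0.542  0.27   0.06 ]
 [ 0.45  -0.295  0.06 ]
 [ 0.513 -0.037  0.06 ]
 [ 0.701 -0.321  0.06 ]
 [ 0.347 -0.116  0.06 ]]
[[-0.    -0.969 -0.246  0.067]
 [ 1.    -0.    -0.    -0.   ]
 [ 0.    -0.246  0.969 -0.082]
 [ 0.     0.     0.     1.   ]] [373.88298496   0.         282.71856616]
```

View pics/c1.png

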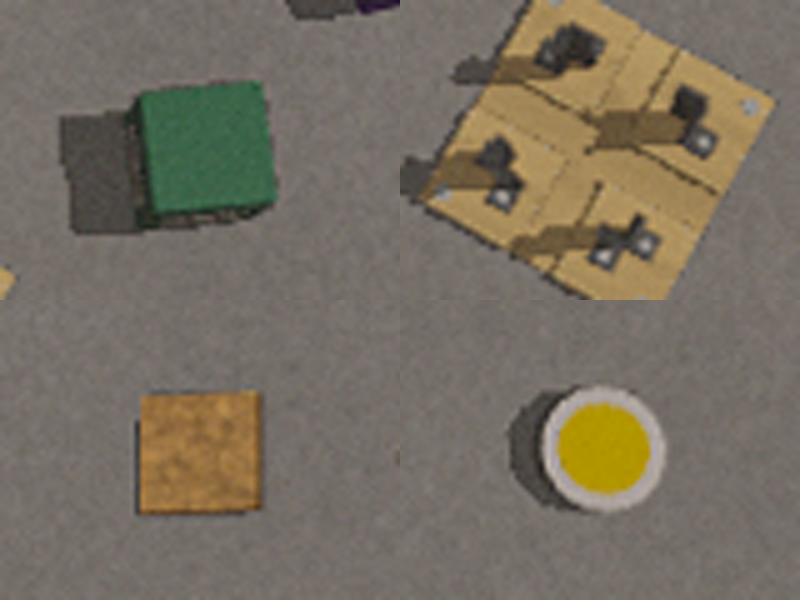

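The crop confirms the green tin, the cork pad and the round tin. Next I'll compute poses.

```bash
python3 - <<'E'
from h import *
c=robot.read_camera("top")
f=lambda a,o:np.array(a)/5+np.array(o)-0.4
def sq(n,uv,z):
    w=ray_world(uv,z,c,c["pose"])[:,:2]; e=np.roll(w,-1,0)-w
    a=np.degrees(np.angle(np.mean(np.exp(4j*np.arctan2(e[:,1],e[:,0]))))/4)
    print(n,w.mean(0).round(4),"sides",np.linalg.norm(e,axis=1).round(4),"yaw",a.round(1)); return w.mean(0),a
t,ta=sq("tin",f([(138,93),(262,82),(275,200),(153,213)],(314,169)),.062)
sq("pad",f([(138,93),(262,91),(262,212),(138,214)],(113,195)),.012)
sq("cradle",np.array([(388,285),(453,322),(416,385),(351,345)])*.7,.014)
print("flat",ray_world(f([(204,149)],(354,229)),.022,c,c["pose"]))
print(togo(tool(),t,ta))
E
```

```text
tin [ 0.5956 -0.2123] sides [0.0591 0.0571 0.0577 0.0583] yaw 3.9
pad [0.5482 0.2875] sides [0.0628 0.0611 0.0622 0.0612] yaw 0.5
cradle [ 0.5187 -0.0352] sides [0.1307 0.1261 0.1314 0.1234] yaw -32.2
flat [[ 0.45243412 -0.30595673  0.022     ]]
{'shift_mm': array([ 5.048e+02, -2.191e+02,  2.000e-01]), 'tilt': array([-2.e-04,  9.e-04, -1.e+00]), 'turn': np.float64(13.49)}
```

```bash
python3 -m jog '1 .036 -.0156 0 0;1 .036 -.0156 0 0;1 .036 -.0156 0 0;1 .036 -.0156 0 0;1 .036 -.0156 0 0;1 .036 -.0156 0 0;1 .036 -.0156 0 0;1 .036 -.0156 0 0;1 .036 -.0156 0 0;1 .036 -.0156 0 0' 30
python3 -m jog '1 .036 -.0156 0 0;1 .036 -.0156 0 0;1 .036 -.0156 0 0;1 .036 -.0156 0 0;1 0 0 .02 6.7;1 0 0 .02 6.7;1 0 0 0 0;1 0 0 0 0'
python3 - <<'E'
from h import *
c,P,T=wrist("pics/w1.png"); print(T.round(3)); print(togo(T,(.5956,-.2123),3.9))
x=px([(.5956,-.2123,.062),(.5187,-.0352,.014)],c,P);print(x/.7)
E
```

```text
t: 1.08
tool_pos: [0.4775, -0.3144, 0.3028]
orientation: [3.105, 0.475, 0.0]
force: [0.1, -0.6, 1.8]
opening: 0.0931
gripper_force: 0.0
t: 1.75
tool_pos: [0.5943, -0.2129, 0.2611]
orientation: [-3.138, -0.116, 0.005]
force: [-0.1, -0.7, -0.6]
opening: 0.0929
gripper_force: 0.0
[[ 0.997  0.074 -0.003  0.594]
 [ 0.074 -0.997  0.002 -0.213]
 [-0.003 -0.002 -1.     0.261]
 [ 0.     0.     0.     1.   ]]
{'shift_mm': array([ 1.4, -0.4, -0. ]), 'tilt': array([-0.0035,  0.0015, -1.    ]), 'turn': np.float64(0.33)}
[[404.11208897 294.63079867]
 [129.45960361 371.60069963]]
```

View pics/w1.png

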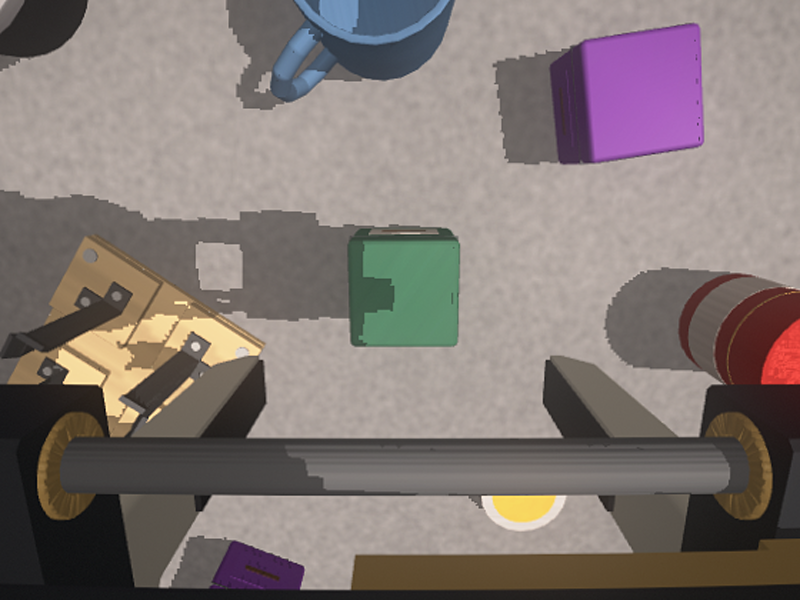

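The wrist view shows the green tin's top centred at about (404,292), square to the image. The predicted centre was (404,294.6), so the error is about 1 mm. I'll descend and grasp.

```bash
python3 -m jog '1 .002 0 .04 .3;1 0 0 .04 0;1 0 0 .04 0;1 0 0 .026 0;1 0 0 0 0;0.5 0 0 0 0;0.5 0 0 0 0;0.5 0 0 0 0;0.5 0 0 0 0;0.5 0 0 0 0' 25
python3 -m jog '0.5 0 0 0 0;0.5 0 0 0 0;0.5 0 0 -.03 0;0.5 0 0 -.04 0;0.5 0 0 -.04 0;0.5 0 0 -.04 0;0.5 0 0 0 0;0.5 0 0 0 0'
python3 - <<'E'
from h import *
print(togo(tool(),(.5187,-.0352),-32.2))
E
```

```text
t: 2.63
tool_pos: [0.5983, -0.2138, 0.1193]
orientation: [3.138, 0.102, 0.005]
force: [0.3, 0.0, -0.7]
opening: 0.0641
gripper_force: 0.0
t: 3.3
tool_pos: [0.5987, -0.2139, 0.2712]
orientation: [3.137, 0.102, 0.011]
force: [-0.2, -0.7, -2.8]
opening: 0.0598
gripper_force: 25.0
{'shift_mm': array([ -68.3, -183.5,   -1.1]), 'tilt': array([ 0.0069, -0.0031, -1.    ]), 'turn': np.float64(35.92)}
```

```bash
python3 -m jog '0.5 0 0 0 6;0.5 0 0 0 6;0.5 0 0 0 6;0.5 0 0 0 6;0.5 0 0 0 6;0.5 0 0 0 5.9;0.5 -.036 -.0155 0 0;0.5 -.036 -.0155 0 0;0.5 -.036 -.0155 0 0;0.5 -.036 -.0155 0 0'
python3 -m jog '0.5 -.036 -.0155 0 0;0.5 -.036 -.0155 0 0;0.5 -.036 -.0155 0 0;0.5 0 0 0 0;0.5 0 0 0 0'
python3 - <<'E'
from h import *
c,P,T=wrist("pics/w2.png"); print(P.round(4).tolist()); print(togo(T,(.5187,-.0352),-32.2))
x=px([(.5187,-.0352,.014),(.5187,-.0352,.096)],c,P);print(x/.7)
E
```

```text
t: 4.13
tool_pos: [0.5061, -0.0827, 0.2639]
orientation: [-3.018, 0.872, 0.007]
force: [-0.3, 1.3, -0.5]
opening: 0.0597
gripper_force: 25.0
t: 4.55
tool_pos: [0.44, 0.0143, 0.2651]
orientation: [3.019, -0.866, -0.003]
force: [-0.0, -0.2, -1.6]
opening: 0.0594
gripper_force: 25.0
[[-0.5302, -0.8212, -0.2109, 0.4968], [-0.8478, 0.5139, 0.1306, -0.0215], [0.0012, 0.2481, -0.9687, 0.3465], [0.0, 0.0, 0.0, 1.0]]
{'shift_mm': array([93. ,  0.3, -0.2]), 'tilt': array([-2.3e-03,  2.0e-04, -1.0e+00]), 'turn': np.float64(0.2)}
[[403.22450098 125.07835008]
 [403.21838789 110.10416509]]
```

View pics/w2.png

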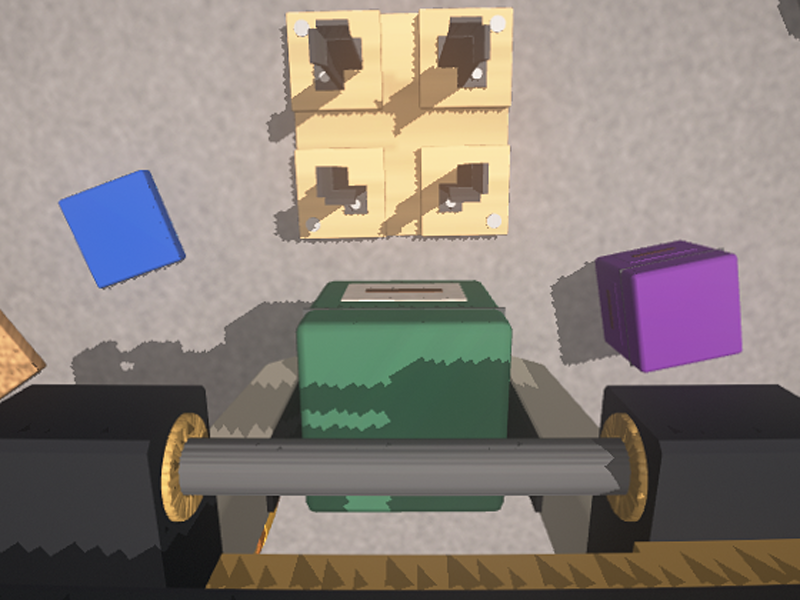

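The view shows the cradle squarely: its base corners are at (288,12), (512,9), (509,236) and (297,239), with the groove crossing near (401,128). The held tin's top spans (300..511, 321) to (306..504, 511).

```bash
python3 - <<'E'
from h import *
c,P,T=wrist()
def sq(n,uv,z):
    w=ray_world(np.array(uv)*.7,z,c,P)[:,:2]; e=np.roll(w,-1,0)-w
    a=np.degrees(np.angle(np.mean(np.exp(4j*np.arctan2(e[:,1],e[:,0]))))/4)
    print(n,w.mean(0).round(4),"sides",np.linalg.norm(e,axis=1).round(4),"yaw",a.round(2)); 
    print("  ",togo(T,w.mean(0),a))
sq("base",[(288,12),(512,9),(509,236),(297,239)],.014)
sq("groove",[(381,109),(420,107),(420,148),(384,149)],.014)
sq("tin",[(299,321),(512,321),(504,511),(304,511)],T[2,3]-.0573)
E
```

```text
base [ 0.5186 -0.0345] sides [0.1277 0.1297 0.1323 0.1299] yaw -31.36
   {'shift_mm': array([91.3, -0.7, -0.1]), 'tilt': array([-1.5e-03, -3.0e-04, -1.0e+00]), 'turn': np.float64(-0.73)}
groove [ 0.5188 -0.0345] sides [0.0231 0.0234 0.0216 0.0229] yaw -29.93
   {'shift_mm': array([91.3, -0.9, -0.1]), 'tilt': array([-1.5e-03, -3.0e-04, -1.0e+00]), 'turn': np.float64(-2.15)}
tin [0.4388 0.0138] sides [0.0576 0.0592 0.0599 0.0592] yaw -32.31
   {'shift_mm': array([-2.1,  0.7,  0. ]), 'tilt': array([-1.5e-03, -3.0e-04, -1.0e+00]), 'turn': np.float64(0.23)}
```

```bash
python3 -m jog '0.5 .031 -.0005 0 -.8;0.5 .031 -.0005 0 0;0.5 .031 0 0 0;0.5 0 0 .025 0;0.5 0 0 0 0;0.5 0 0 0 0'
python3 - <<'E'
from h import *
c,P,T=wrist("pics/w3.png"); print(togo(T,(.5187,-.0345),-31.4))
w=lambda x,y,z:T[:3,3]*[1,1,0]+[0,0,z]+T[:3,:3]@np.array([x,y,0])
print((px([w(x,y,.096) for x in(.033,-.033) for y in(.033,-.033)],c,P)/.7).round(0))
print((px([w(x,y,.014) for x in(.065,-.065) for y in(.065,-.065)],c,P)/.7).round(0))
E
```

```text
t: 5.15
tool_pos: [0.5203, -0.0361, 0.2392]
orientation: [3.023, -0.853, -0.009]
force: [-0.3, 0.7, -1.3]
opening: 0.0599
gripper_force: 25.0
{'shift_mm': array([-2.2, -0.6,  0. ]), 'tilt': array([-5.8e-03,  9.0e-04, -1.0e+00]), 'turn': np.float64(-0.11)}
[[480. 252.]
 [324. 252.]
 [475. 396.]
 [330. 396.]]
[[518. 172.]
 [286. 173.]
 [508. 389.]
 [297. 389.]]
```

View pics/w3.png

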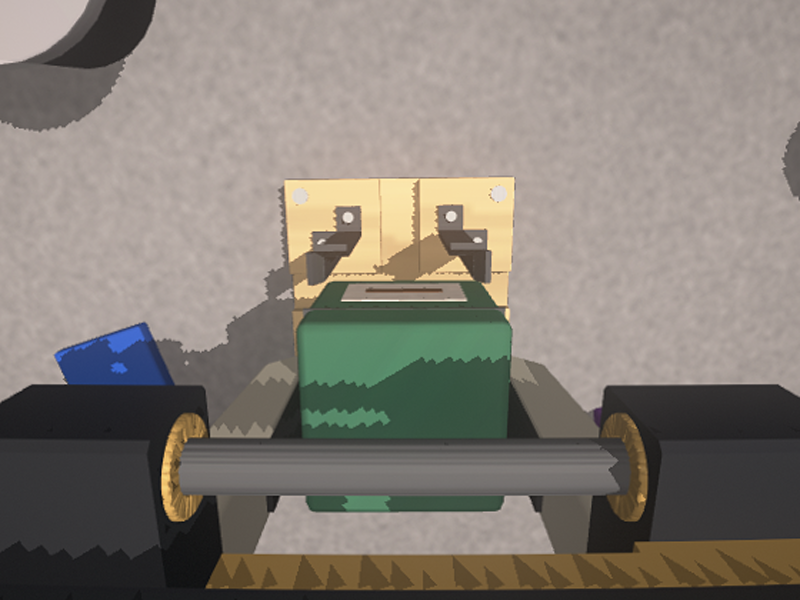

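The front base corners are at (285,178) and (514,177), against a predicted (286,173) and (518,172). After allowing for the tin's offset in the grip, I need to shift about −0.5 mm in x and −1 mm in y. Then I'll lower it.

```bash
python3 -m jog '0.5 -.0005 -.001 .01 0;0.5 0 0 .02 0;0.5 0 0 .02 0;0.5 0 0 .02 0;0.5 0 0 .02 0;0.5 0 0 .005 0;0.5 0 0 0 0;0.5 0 0 0 0'
python3 -c "
from h import *
print(togo(tool(),(.5187,-.0345),-31.4),robot.read_state()['wrist_torque'])"
```

```text
t: 5.87
tool_pos: [0.5217, -0.0339, 0.1477]
orientation: [-3.024, 0.85, -0.001]
force: [-0.4, -0.0, -1.5]
opening: 0.0599
gripper_force: 25.0
{'shift_mm': array([-2.2,  2.1, -0. ]), 'tilt': array([ 8.e-04, -1.e-04, -1.e+00]), 'turn': np.float64(0.02)} [-0.0169638  -0.01320703  0.01605899]
```

```bash
for i in 1 2 3; do python3 -m jog '0.5 0 0 0 0;0.5 0 0 0 0' | sed -n 2,4p; done
python3 - <<'E'
from h import *
c,P,T=wrist(); print(togo(T,(.5187,-.0345),-31.4))
w=lambda x,y,z:T[:3,3]*[1,1,0]+[0,0,z]+T[:3,:3]@np.array([x,y,0])
print((px([w(.065,y,.014) for y in(.065,-.065)],c,P)).round(1))
im=cv2.cvtColor(c["color"],cv2.COLOR_RGB2HSV)
# wood mask extent in rows above tin
m=(im[:,:,1]>70)&(im[:,:,0]<30)&(im[:,:,2]>90)
for r in range(120,210,8):
    x=np.where(m[r,120:450])[0]
    if len(x): print(r,x.min()+120,x.max()+120,len(x))
cv2.imwrite("pics/w4.png",cv2.resize(c["color"][60:270,140:420,::-1],(800,600),interpolation=cv2.INTER_CUBIC))
E
```

```text
tool_pos: [0.5225, -0.0341, 0.1486]
orientation: [-3.024, 0.85, -0.005]
force: [-0.7, -0.1, -1.5]
tool_pos: [0.522, -0.0341, 0.1477]
orientation: [-3.024, 0.85, -0.003]
force: [0.3, 0.8, -2.7]
tool_pos: [0.5215, -0.034, 0.147]
orientation: [-3.024, 0.85, -0.001]
force: [0.6, -0.4, -1.2]
{'shift_mm': array([-2.2,  1.9, -0. ]), 'tilt': array([ 3.e-04, -0.e+00, -1.e+00]), 'turn': np.float64(0.0)}
[[398.  123.6]
 [166.1 123.6]]
128 310 396 87
136 169 397 225
144 170 397 196
152 170 396 209
160 171 396 176
168 171 395 176
176 172 395 176
184 173 394 132
192 173 393 134
200 174 393 49
208 175 392 22
```

View pics/w4.png

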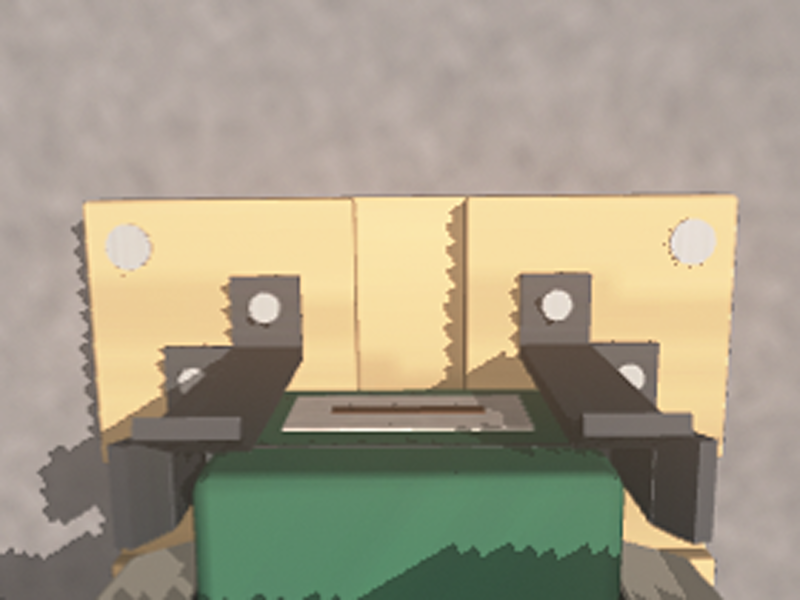

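The crop shows the tin inside the posts. The post tips centre at x≈412 and the tin at x≈409, so it is about 0.4 mm off, with no side force. I'll lower it to contact.

```bash
python3 -m jog '0.5 0 0 .006 0;0.5 0 0 .004 0;0.5 0 0 .002 0;0.5 0 0 0 0;0.5 0 0 0 0' | sed -n 2,4p; for i in 1 2; do python3 -m jog '0.5 0 0 .0015 0;0.5 0 0 0 0;0.5 0 0 0 0' | sed -n 2,4p; done
```

```text
tool_pos: [0.5211, -0.034, 0.1342]
orientation: [3.024, -0.85, -0.001]
force: [-0.5, 0.1, -1.6]
tool_pos: [0.5215, -0.034, 0.1333]
orientation: [-3.024, 0.85, -0.0]
force: [0.5, 0.2, -2.2]
tool_pos: [0.5218, -0.034, 0.1326]
orientation: [-3.024, 0.85, -0.001]
force: [-1.6, 1.7, 4.0]
```

The tin rests on the floor: the vertical force went from −2 to +4 N. I'll release and rise.

```bash
python3 -m jog '1 0 0 0 0;1 0 0 0 0;1 0 0 0 0;1 0 0 0 0;1 0 0 0 0;1 0 0 -.02 0;1 0 0 -.04 0;1 0 0 -.04 0;1 0 0 -.04 0;1 -.04 0 -.01 0'
python3 -m jog '1 -.04 0 0 0;1 0 0 0 0;1 0 0 0 0' | sed -n 2,2p
python3 - <<'E'
from h import *
c,P,T=wrist(); cv2.imwrite("pics/w5.png",cv2.resize(c["color"][30:240,140:420,::-1],(800,600),interpolation=cv2.INTER_CUBIC))
print(togo(T,(.5482,.2875),.5),robot.read_state()['q'])
ctr=np.array([.5197,-.0329])
E
```

```text
t: 8.17
tool_pos: [0.4928, -0.0156, 0.2897]
orientation: [-3.023, 0.853, -0.02]
force: [1.1, 0.4, 2.7]
opening: 0.0931
gripper_force: 0.0
tool_pos: [0.4519, 0.0085, 0.2818]
{'shift_mm': array([-6.270e+01, -2.884e+02,  1.000e-01]), 'tilt': array([ 9.e-04, -0.e+00, -1.e+00]), 'turn': np.float64(-31.81)} [-9.56286360e-02 -2.69659089e-01  1.90745565e+00 -1.28915730e-04
  1.50244490e+00  2.02219227e+00]
```

View pics/w5.png

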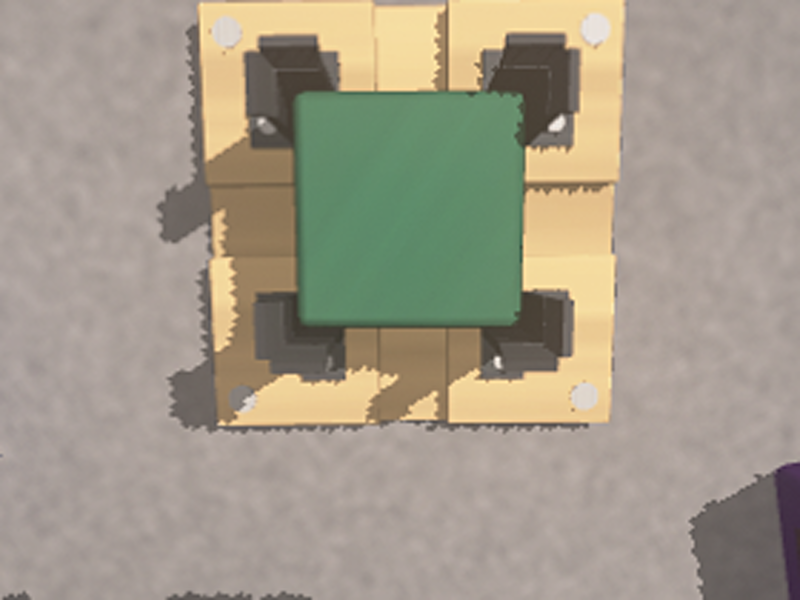

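The tin stands in the pocket, square between the posts: its top is at crop (295..523, 93..325). Next is the cork.

```bash
python3 - <<'E'
from h import *
c,P,T=wrist()
def sq(n,uv,z):
    w=ray_world(np.array(uv)/2.857+[139.7,29.7],z,c,P)[:,:2]; e=np.roll(w,-1,0)-w
    a=np.degrees(np.angle(np.mean(np.exp(4j*np.arctan2(e[:,1],e[:,0]))))/4)
    print(n,w.mean(0).round(4),"sides",np.linalg.norm(e,axis=1).round(4),"yaw",a.round(2))
sq("base",[(200,2),(625,-1),(609,421),(216,424)],.014)
sq("tin",[(295,93),(524,93),(522,325),(299,325)],.076)
E
python3 -m jog '1 0 0 0 -6.4;1 0 0 0 -6.4;1 0 0 0 -6.4;1 0 0 0 -6.4;1 0 0 0 -6.2;1 .0123 -.0348 0 0;1 .0123 -.0348 0 0;1 .0123 -.0348 0 0;1 .0123 -.0348 0 0;1 .0123 -.0348 0 0'
python3 -m jog '1 .0123 -.0348 0 0;1 .0123 -.0348 0 0;1 .0123 -.0348 0 0;1 0 0 .035 0;1 0 0 .03 0;1 0 0 0 0;1 0 0 0 0;1 0 0 0 0' | sed -n 2,2p
python3 - <<'E'
from h import *
c,P,T=wrist("pics/w6.png")
h=cv2.cvtColor(c["color"],cv2.COLOR_RGB2HSV)
x=px([(.5482,.2875,.012)],c,P)[0]; print(x)
m=((h[:,:,0]>8)&(h[:,:,0]<22)&(h[:,:,1]>110)).astype(np.uint8)
m=cv2.morphologyEx(m,cv2.MORPH_OPEN,np.ones((3,3)));m=cv2.morphologyEx(m,cv2.MORPH_CLOSE,np.ones((9,9)))
n,l,st,ce=cv2.connectedComponentsWithStats(m)
for i in range(1,n):
    if st[i,4]>800: print(st[i],ce[i])
i=l[int(x[1]),int(x[0])]
cn=max(cv2.findContours((l==i).astype(np.uint8),0,1)[0],key=len)
b=cv2.boxPoints(cv2.minAreaRect(cn));print(b.tolist())
w=ray_world(b,.012,c,P)[:,:2];e=np.roll(w,-1,0)-w
a=np.degrees(np.angle(np.mean(np.exp(4j*np.arctan2(e[:,1],e[:,0]))))/4)
print(w.mean(0),np.linalg.norm(e,axis=1),a,togo(T,w.mean(0),a))
E
```

```text
base [ 0.5194 -0.0343] sides [0.1288 0.1289 0.1297 0.129 ] yaw -31.13
tin [ 0.5198 -0.0336] sides [0.058  0.0581 0.0592 0.0581] yaw -31.22
t: 9.35
tool_pos: [0.5149, 0.1835, 0.2811]
orientation: [3.141, 0.009, -0.0]
force: [1.1, 0.7, 0.1]
opening: 0.0928
gripper_force: 0.0
tool_pos: [0.5505, 0.2865, 0.2177]
[281.60607324 209.86060768]
[ 242  173   75   73 5260] [279.94505703 209.20760456]
[  26  289   46   75 1727] [ 43.60104227 326.10191083]
[ 501  290   40   74 1550] [523.75354839 329.02774194]
[  125   366   435    47 10457] [367.95725351 394.08998757]
[[241.99996948242188, 172.99996948242188], [315.9999694824219, 172.99996948242188], [315.9999694824219, 244.99996948242188], [241.99996948242188, 244.99996948242188]]
[0.5481809  0.28956427] [0.05710528 0.05853746 0.0599412  0.05855527] 0.2676502584940963 {'shift_mm': array([-2.3, -3.1, -0. ]), 'tilt': array([ 5.e-04,  1.e-04, -1.e+00]), 'turn': np.float64(0.09)}
```

View pics/w6.png

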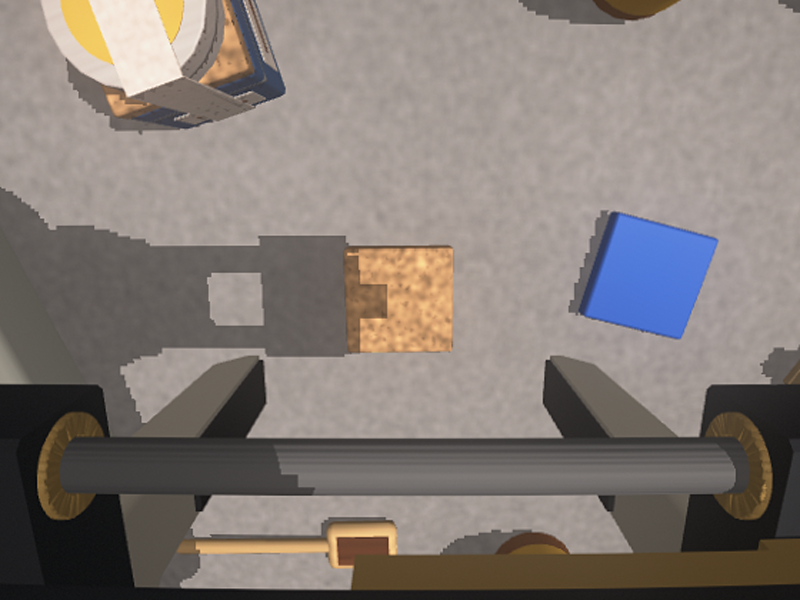

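The wrist view shows the cork at native (280,209), square to the tool. The blue pad on the right is left alone, and so is the honey jar below it. I'll go down to just above the counter.

```bash
python3 -m jog '1 -.0023 -.003 .03 0;1 0 0 .035 0;1 0 0 .035 0;1 0 0 .02 0;1 0 0 0 0;1 0 0 0 0;1 0 0 0 0' 12
python3 -c "
from h import *
print(togo(tool(),(.5482,.2896),.3))"
```

```text
t: 10.65
tool_pos: [0.5493, 0.2903, 0.1002]
orientation: [-3.14, -0.01, -0.007]
force: [0.5, 0.4, 0.9]
opening: 0.0931
gripper_force: 0.0
{'shift_mm': array([-1.1,  0.7, -0. ]), 'tilt': array([ 0.0044,  0.0019, -1.    ]), 'turn': np.float64(0.08)}
```

```bash
python3 -m jog '1 -.001 0 .007 0;1 0 0 .006 0;1 0 0 0 0;1 0 0 0 0;.5 0 0 0 0;.5 0 0 0 0;.5 0 0 0 0;.5 0 0 0 0;.5 0 0 0 0;.5 0 0 0 0' 12
python3 -m jog '.5 0 0 0 0;.5 0 0 0 0;.5 0 0 0 0;.5 0 0 -.03 0;.5 0 0 -.04 0;.5 0 0 -.04 0;.5 0 0 -.04 0;.5 0 0 0 0;.5 0 0 0 0'
python3 -c "
from h import *
print(togo(tool(),(.5198,-.0336),-31.2))"
```

```text
t: 11.48
tool_pos: [0.5466, 0.2898, 0.0844]
orientation: [-3.141, -0.011, -0.001]
force: [-0.2, -1.2, 6.4]
opening: 0.0599
gripper_force: 12.5
t: 12.23
tool_pos: [0.5477, 0.2905, 0.2375]
orientation: [-3.139, -0.011, -0.009]
force: [-1.4, 0.7, -1.0]
opening: 0.0602
gripper_force: 12.0
{'shift_mm': array([-30.2, 323.9,  -1. ]), 'tilt': array([ 0.0058,  0.0027, -1.    ]), 'turn': np.float64(31.61)}
```

```bash
python3 -m jog '.5 0 0 0 6.4;.5 0 0 0 6.4;.5 0 0 0 6.4;.5 0 0 0 6.4;.5 0 0 0 6;.5 .0093 .0364 0 0;.5 .0093 .0364 0 0;.5 .0093 .0364 0 0;.5 .0093 .0364 0 0;.5 .0093 .0364 0 0' | sed -n 2p
python3 -m jog '.5 .0093 .0364 0 0;.5 .0093 .0364 0 0;.5 .0093 .0364 0 0;.5 0 0 0 0;.5 0 0 0 0;.5 0 0 0 0;.5 0 0 0 0' | sed -n 2,6p
cat >> h.py <<'E'
def blob(m,c,P,z,near=None,box=True):
    m=cv2.morphologyEx(m.astype(np.uint8),cv2.MORPH_OPEN,np.ones((3,3)));m=cv2.morphologyEx(m,cv2.MORPH_CLOSE,np.ones((9,9)))
    cn=[k for k in cv2.findContours(m,0,1)[0] if cv2.contourArea(k)>500]
    k=min(cn,key=lambda k:np.linalg.norm(k.reshape(-1,2).mean(0)-near)) if near is not None else max(cn,key=cv2.contourArea)
    w=ray_world(k.reshape(-1,2),z,c,P)[:,:2]
    r=cv2.minAreaRect((w*1000).astype(np.float32)); return np.array(r[0])/1000,r[1],r[2],cv2.boundingRect(k)
E
python3 - <<'E'
from h import *
c,P,T=wrist("pics/w7.png"); print(togo(T,(.5198,-.0336),-31.2))
h=cv2.cvtColor(c["color"],cv2.COLOR_RGB2HSV)
g=(h[:,:,0]>60)&(h[:,:,0]<95)&(h[:,:,1]>80)
t=blob(g,c,P,.076);print("tin",t,togo(T,t[0]))
E
```

```text
tool_pos: [0.4896, 0.1086, 0.231]
tool_pos: [0.4588, 0.003, 0.2327]
orientation: [-3.026, 0.843, 0.003]
force: [-0.4, 0.1, -0.2]
opening: 0.0599
gripper_force: 12.0
{'shift_mm': array([71.2, -0.2, -0.1]), 'tilt': array([-1.7e-03,  6.0e-04, -1.0e+00]), 'turn': np.float64(0.06)}
tin (array([ 0.51800806, -0.02729325]), (45.03634262084961, 39.15859603881836), 56.358360290527344, (238, 87, 74, 66)) {'shift_mm': array([66.4, -4.7, -0.1]), 'tilt': array([-1.7e-03,  6.0e-04, -1.0e+00])}
```

View pics/w7.png

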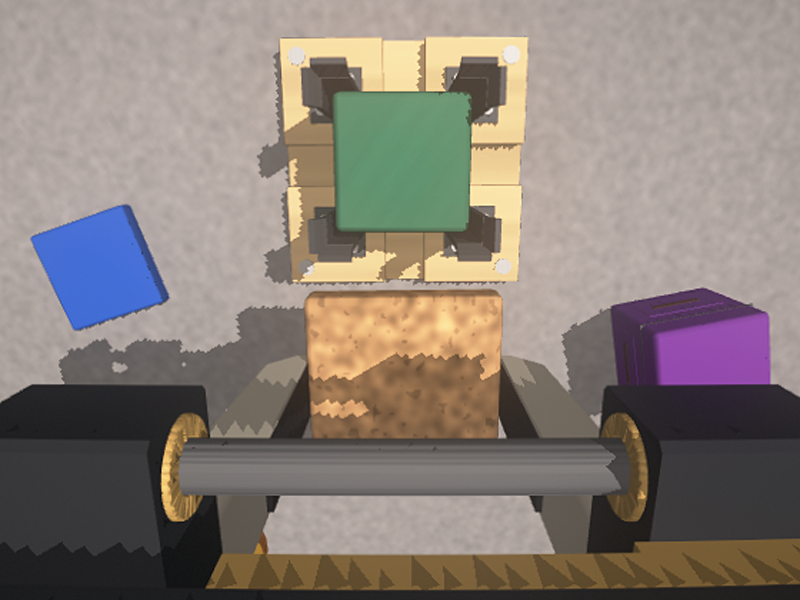

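The last picture shows the tin's top at (333..471, 92..231), and the held cork's front edge at y≈295 spanning x 307..502. All held pieces are clear. From here on I'll use numbers only.

```bash
python3 - <<'E'
from h import *
c,P,T=wrist()
def loc(n,uv,z):
    w=ray_world(np.array(uv)*.7-.2,z,c,P); t=(w-T[:3,3])@T[:3,:3]*1000
    print(n,t[:,:2].round(1).tolist(),"mean",t.mean(0)[:2].round(1))
loc("tin",[(333,92),(471,92),(469,231),(336,231)],.076)
loc("base",[(280,38),(527,38),(520,282),(290,281)],.014)
loc("padfront",[(306,293),(503,292)],T[2,3]-.0844+.012)
loc("padfrontlow",[(308,299),(502,299)],T[2,3]-.0844+.012)
loc("bluecheck",[(404,428)],T[2,3]-.0724)
E
```

```text
tin [[99.4, -29.5], [99.4, 28.5], [41.1, 29.3], [41.1, -29.9]] mean [70.3 -0.4]
base [[134.7, -64.1], [134.6, 64.3], [5.1, 67.0], [5.8, -65.2]] mean [70.1  0.5]
padfront [[32.0, -28.6], [32.3, 29.6]] mean [32.1  0.5]
padfrontlow [[30.2, -28.1], [30.2, 29.4]] mean [30.2  0.6]
bluecheck [[-11.8, 0.3]] mean [-11.8   0.3]
```

```bash
python3 -m jog '.5 .035 0 0 0;.5 .035 -.0003 0 0;.5 0 0 .03 0;.5 0 0 .02 0;.5 0 0 .01 0;.5 0 0 0 0;.5 0 0 0 0;.5 0 0 0 0' | sed -n 2,6p
python3 - <<'E'
from h import *
c,P,T=wrist(); print(T[:3,3],togo(T,(.5198,-.0336),-31.2))
w=lambda x,y,z:T[:3,3]*[1,1,0]+[0,0,z]+T[:3,:3]@np.array([x,y,0])
p=px([w(.065,y,.014) for y in(.065,-.065)],c,P);print("pred",p.round(1))
h=cv2.cvtColor(c["color"],cv2.COLOR_RGB2HSV)
m=(h[:,:,1]>70)&(h[:,:,0]<30)&(h[:,:,2]>90)
r0=int(p[0,1])
for r in range(r0+8,r0+40,8):
    x=np.where(m[r,120:450])[0]; print(r,x.min()+120,x.max()+120)
for u in(185,200,360,380): print(u,np.where(m[60:,u])[0][0]+60)
E
```

```text
tool_pos: [0.5198, -0.0334, 0.1751]
orientation: [-3.026, 0.843, -0.003]
force: [0.6, -0.3, -0.4]
opening: 0.0597
gripper_force: 12.0
[ 0.51977522 -0.03340814  0.17513237] {'shift_mm': array([0.1, 0.2, 0. ]), 'tilt': array([ 1.8e-03, -3.0e-04, -1.0e+00]), 'turn': np.float64(0.06)}
pred [[384.8 123.4]
 [179.7 123.5]]
131 182 384
139 182 384
147 183 383
155 183 383
185 126
200 126
360 125
380 125
```

```bash
python3 -m jog '.5 -.001 0 .006 0;.5 0 0 .005 0;.5 0 0 .002 0;.5 0 0 0 0;.5 0 0 0 0' | sed -n 2,4p; for i in 1 2; do python3 -m jog '.5 0 0 .001 0;.5 0 0 0 0;.5 0 0 0 0' | sed -n 2,4p; done
```

```text
tool_pos: [0.5181, -0.0334, 0.1606]
orientation: [3.026, -0.845, -0.0]
force: [-0.2, -0.5, -0.5]
tool_pos: [0.5184, -0.0334, 0.1603]
orientation: [-3.026, 0.845, -0.001]
force: [-2.3, -0.1, 5.4]
tool_pos: [0.5185, -0.0335, 0.1602]
orientation: [3.026, -0.845, 0.001]
force: [-6.4, 0.5, 13.7]
```

The cork rests on the tin, so I'll ease off, release and rise.

```bash
python3 -m jog '.5 0 0 -.001 0;1 0 0 0 0;1 0 0 0 0;1 0 0 0 0;1 0 0 0 0;1 0 0 -.02 0;1 0 0 -.04 0;1 0 0 -.04 0;1 -.04 0 -.02 0;1 -.04 0 0 0' | sed -n 2,4p
python3 -m jog '1 0 0 0 0;1 0 0 0 0' | sed -n 2,4p
python3 - <<'E'
from h import *
c,P,T=wrist();print(T[:3,3])
h=cv2.cvtColor(c["color"],cv2.COLOR_RGB2HSV); x=px([(.5198,-.0336,.088)],c,P)[0]; print(x)
m=(h[:,:,0]>8)&(h[:,:,0]<22)&(h[:,:,1]>80)
cv2.imwrite("pics/w8.png",c["color"][:,:,::-1])
u,v=x.astype(int)
for d in(-15,0,15):
    print("row",[tuple(h[v+d,k]) for k in range(u-60,u+61,8)])
    print("col",[tuple(h[k,u+d]) for k in range(v-60,v+61,8)])
print(togo(T,(.4524,-.306),-31.2))
E
```

```text
tool_pos: [0.4545, 0.0061, 0.2838]
orientation: [-3.024, 0.847, -0.013]
force: [-0.5, 1.7, 0.6]
tool_pos: [0.4509, 0.0075, 0.2783]
orientation: [-3.026, 0.842, -0.001]
force: [0.1, -0.4, 0.1]
[0.45092521 0.00749004 0.27832709]
[281.65132118 100.33162543]
row [(np.uint8(16), np.uint8(99), np.uint8(147)), (np.uint8(16), np.uint8(101), np.uint8(147)), (np.uint8(16), np.uint8(103), np.uint8(148)), (np.uint8(14), np.uint8(124), np.uint8(211)), (np.uint8(15), np.uint8(124), np.uint8(187)), (np.uint8(14), np.uint8(124), np.uint8(209)), (np.uint8(14), np.uint8(126), np.uint8(215)), (np.uint8(16), np.uint8(120), np.uint8(235)), (np.uint8(15), np.uint8(126), np.uint8(201)), (np.uint8(15), np.uint8(122), np.uint8(227)), (np.uint8(14), np.uint8(128), np.uint8(215)), (np.uint8(15), np.uint8(126), np.uint8(201)), (np.uint8(14), np.uint8(124), np.uint8(205)), (np.uint8(14), np.uint8(126), np.uint8(213)), (np.uint8(18), np.uint8(98), np.uint8(235)), (np.uint8(19), np.uint8(97), np.uint8(234))]
col [(np.uint8(20), np.uint8(93), np.uint8(241)), (np.uint8(20), np.uint8(93), np.uint8(243)), (np.uint8(16
[... 3000 characters left out ...]
14), np.uint8(125), np.uint8(210)), (np.uint8(14), np.uint8(126), np.uint8(218)), (np.uint8(16), np.uint8(120), np.uint8(233)), (np.uint8(17), np.uint8(118), np.uint8(242)), (np.uint8(14), np.uint8(124), np.uint8(203)), (np.uint8(14), np.uint8(126), np.uint8(200)), (np.uint8(14), np.uint8(127), np.uint8(217)), (np.uint8(14), np.uint8(126), np.uint8(207)), (np.uint8(14), np.uint8(124), np.uint8(222)), (np.uint8(14), np.uint8(126), np.uint8(216)), (np.uint8(15), np.uint8(109), np.uint8(108)), (np.uint8(16), np.uint8(104), np.uint8(155)), (np.uint8(16), np.uint8(101), np.uint8(151))]
{'shift_mm': array([163.2, 267.6,  -0. ]), 'tilt': array([ 7.e-04,  0.e+00, -1.e+00]), 'turn': np.float64(0.09)}
```

```bash
python3 - <<'E'
from h import *
c,P,T=wrist();h=cv2.cvtColor(c["color"],cv2.COLOR_RGB2HSV)
m=(h[:,:,0]>8)&(h[:,:,0]<22)&(h[:,:,1]>113); m[230:]=0
print("pad",blob(m,c,P,.088,near=(281,100)))
m=(h[:,:,0]>8)&(h[:,:,0]<27)&(h[:,:,1]>70); m[230:]=0
print("base",blob(m,c,P,.014,near=(281,100)))
E
python3 -m jog '1 .0204 .0335 0 0;1 .0204 .0335 0 0;1 .0204 .0335 0 0;1 .0204 .0335 0 0;1 .0204 .0335 0 0;1 .0204 .0335 0 0;1 .0204 .0335 0 0;1 .0204 .0335 0 0;1 0 0 .03 0;1 0 0 .03 0' | sed -n 2p
python3 -m jog '1 0 0 0 0;1 0 0 0 0;1 0 0 0 0' | sed -n 2p
python3 - <<'E'
from h import *
c,P,T=wrist();h=cv2.cvtColor(c["color"],cv2.COLOR_RGB2HSV);x=px([(.4524,-.306,.022)],c,P)[0]
print(x); m=(h[:,:,0]>18)&(h[:,:,0]<32)&(h[:,:,1]>150)
r=blob(m,c,P,.022,near=x);print(r,togo(T,r[0]))
E
```

```text
pad (array([ 0.51891394, -0.03417079]), (59.27049255371094, 59.18973922729492), 59.5976676940918, (240, 58, 86, 89))
base (array([ 0.51836755, -0.03340716]), (129.913330078125, 128.8768310546875), 58.87168884277344, (207, 30, 151, 150))
tool_pos: [0.4538, -0.3116, 0.2189]
tool_pos: [0.4534, -0.3075, 0.2192]
[281.21904624 211.65454579]
(array([ 0.45208389, -0.30514795]), (42.471797943115234, 42.583370208740234), 13.862504959106445, (253, 185, 56, 55)) {'shift_mm': array([-2.4, -1.3, -0. ]), 'tilt': array([ 1.e-04, -1.e-04, -1.e+00])}
```

The cork sits within 1 mm and 1° of the base centre. The round tin is found at (0.452,−0.305), and I'll descend on it.

```bash
python3 -m jog '1 -.0024 -.0013 .03 0;1 0 0 .035 0;1 0 0 .03 0;1 0 0 .02 0;1 0 0 .01 0;1 0 0 0 0;1 0 0 0 0;1 0 0 0 0' 15 | sed -n 2,4p
python3 -c "
from h import *
print(togo(tool(),(.4521,-.3051)))"
```

```text
tool_pos: [0.4531, -0.3058, 0.096]
orientation: [3.025, -0.844, 0.006]
force: [-0.2, 0.1, 0.2]
{'shift_mm': array([-1.2, -0.1, -0. ]), 'tilt': array([ 0.0031, -0.0025, -1.    ])}
```

```bash
python3 -m jog '1 -.001 0 .006 0;1 0 0 0 0;1 0 0 0 0;.5 0 0 0 0;.5 0 0 0 0;.5 0 0 0 0;.5 0 0 0 0;.5 0 0 0 0;.5 0 0 0 0;.5 0 0 0 0' 15
python3 -m jog '.5 0 0 0 0;.5 0 0 0 0;.5 0 0 -.03 0;.5 0 0 -.04 0;.5 0 0 -.04 0;.5 0 0 -.04 0;.5 0 0 0 0;.5 0 0 0 0'
python3 -c "
from h import *
print(togo(tool(),(.5186,-.0337),-31.2))"
```

```text
t: 19.12
tool_pos: [0.4507, -0.3043, 0.0874]
orientation: [-3.026, 0.845, -0.0]
force: [1.0, 0.7, 0.4]
opening: 0.0596
gripper_force: 15.0
t: 19.78
tool_pos: [0.4522, -0.3054, 0.241]
orientation: [3.023, -0.844, 0.01]
force: [-0.3, 0.3, -0.2]
opening: 0.06
gripper_force: 15.0
{'shift_mm': array([ -83.9, -266.9,   -0.8]), 'tilt': array([ 0.0053, -0.0044, -1.    ]), 'turn': np.float64(0.01)}
```

```bash
python3 -m jog '.5 -.0192 -.0334 0 0;.5 -.0192 -.0334 0 0;.5 -.0192 -.0334 0 0;.5 -.0192 -.0334 0 0;.5 -.0192 -.0334 0 0;.5 -.0192 -.0334 0 0;.5 -.0192 -.0334 0 0;.5 -.0192 -.0334 0 0;.5 0 0 0 0;.5 0 0 0 0' | sed -n 2p
python3 -m jog '.5 0 0 0 0;.5 0 0 0 0' | sed -n 2,6p
python3 - <<'E'
from h import *
c,P,T=wrist();h=cv2.cvtColor(c["color"],cv2.COLOR_RGB2HSV);print(togo(T,(.5186,-.0337),-31.2))
m=(h[:,:,0]>18)&(h[:,:,0]<32)&(h[:,:,1]>150)
r=blob(m,c,P,T[2,3]-.0654,near=(281,290));print("flat",r,togo(T,r[0]))
M=(h[:,:,0]>8)&(h[:,:,0]<22)&(h[:,:,1]>113); M[200:]=0
r=blob(M,c,P,.088,near=(281,110));print("pad",r,togo(T,r[0],r[2]))
M=(h[:,:,0]>8)&(h[:,:,0]<27)&(h[:,:,1]>70); M[205:]=0
r=blob(M,c,P,.014,near=(281,110));print("base",r,togo(T,r[0],r[2]))
E
```

```text
tool_pos: [0.4567, 0.0058, 0.2355]
tool_pos: [0.4574, 0.0029, 0.2364]
orientation: [3.025, -0.846, -0.002]
force: [0.1, -0.8, 0.3]
opening: 0.0597
gripper_force: 15.0
{'shift_mm': array([71.3, -0.5, -0.1]), 'tilt': array([-1.6e-03, -3.0e-04, -1.0e+00]), 'turn': np.float64(-0.06)}
flat (array([ 0.47275046, -0.00318053]), (37.12071990966797, 13.445793151855469), 73.38422393798828, (235, 229, 87, 39)) {'shift_mm': array([16.3, -2.8, -0. ]), 'tilt': array([-1.6e-03, -3.0e-04, -1.0e+00])}
pad (array([ 0.51889435, -0.03416006]), (59.21409606933594, 59.094451904296875), 59.694358825683594, (230, 58, 102, 104)) {'shift_mm': array([71.8, -0.3, -0.1]), 'tilt': array([-1.6e-03, -3.0e-04, -1.0e+00]), 'turn': np.float64(-0.95)}
base (array([ 0.51842096, -0.03343938]), (129.77001953125, 129.4300079345703), 59.1681022644043, (195, 25, 172, 171)) {'shift_mm': array([71. , -0.7, -0.1]), 'tilt': array([-1.6e-03, -3.0e-04, -1.0e+00]), 'turn': np.float64(-0.42)}
```

```bash
python3 - <<'E'
from h import *
c,P,T=wrist();h=cv2.cvtColor(c["color"],cv2.COLOR_RGB2HSV)
m=(h[:,:,0]>18)&(h[:,:,0]<32)&(h[:,:,1]>150); 
v,u=np.where(m[215:300,200:360]);v+=215;u+=200
w=ray_world(np.c_[u,v],T[2,3]-.0654,c,P);t=(w-T[:3,3])@T[:3,:3]*1000
print("x max",np.percentile(t[:,0],[99,99.9]),"y",t[:,1].min(),t[:,1].max())
E
```

```text
x max [23.02306373 23.45157786] y -20.86453538543038 22.17497835981293
```

```bash
python3 -m jog '.5 .035 -.0004 0 0;.5 .0342 -.0004 0 0;.5 0 0 .025 0;.5 0 0 .015 0;.5 0 0 .008 0;.5 0 0 0 0;.5 0 0 0 0;.5 0 0 0 0' | sed -n 2,4p
python3 -c "
from h import *
print(togo(tool(),(.5186,-.0337),-31.2))"
```

```text
tool_pos: [0.5177, -0.0316, 0.1905]
orientation: [-3.026, 0.845, -0.002]
force: [-0.0, -0.8, 0.4]
{'shift_mm': array([1.8, 1.3, 0. ]), 'tilt': array([ 1.5e-03, -2.0e-04, -1.0e+00]), 'turn': np.float64(-0.02)}
```

```bash
python3 -m jog '.5 0 .0007 .006 0;.5 0 0 .004 0;.5 0 0 .002 0;.5 0 0 0 0;.5 0 0 0 0;.5 0 0 0 0' | sed -n 2,4p; for i in 1 2; do python3 -m jog '.5 0 0 .001 0;.5 0 0 0 0;.5 0 0 0 0' | sed -n 2,4p; done
```

```text
tool_pos: [0.517, -0.0318, 0.1775]
orientation: [-3.026, 0.845, -0.0]
force: [-1.2, 0.1, -0.8]
tool_pos: [0.517, -0.0319, 0.1764]
orientation: [-3.026, 0.845, -0.0]
force: [-0.6, 0.6, -0.0]
tool_pos: [0.517, -0.0319, 0.1754]
orientation: [-3.026, 0.845, -0.0]
force: [0.1, -0.2, -0.2]
```

```bash
for i in 1 2; do python3 -m jog '.5 0 0 .0007 0;.5 0 0 0 0;.5 0 0 0 0' | sed -n 2,4p; done
```

```text
tool_pos: [0.5171, -0.0319, 0.1753]
orientation: [3.026, -0.845, 0.0]
force: [-2.9, -0.6, 5.4]
tool_pos: [0.5173, -0.032, 0.1754]
orientation: [3.026, -0.845, 0.001]
force: [-4.2, -0.4, 10.9]
```

The tin rests on the cork, so I'll release it, rise and check.

```bash
python3 -m jog '.5 0 0 -.0006 0;1 0 0 0 0;1 0 0 0 0;1 0 0 0 0;1 0 0 0 0;1 0 0 -.02 0;1 0 0 -.04 0;1 0 0 -.04 0;1 -.04 0 -.01 0;1 -.04 0 0 0' | sed -n 2,6p
python3 -m jog '1 0 0 0 0;1 0 0 0 0;1 0 0 0 0' | sed -n 2,6p
python3 - <<'E'
from h import *
c,P,T=wrist();h=cv2.cvtColor(c["color"],cv2.COLOR_RGB2HSV)
m=(h[:,:,0]>18)&(h[:,:,0]<32)&(h[:,:,1]>150); m[230:]=0
r=blob(m,c,P,.110,near=(281,100));print("flat",r)
M=(h[:,:,0]>8)&(h[:,:,0]<27)&(h[:,:,1]>70); M[230:]=0
print("base",blob(M,c,P,.014,near=(281,100)))
t=robot.read_camera("top");h=cv2.cvtColor(t["color"],cv2.COLOR_RGB2HSV)
m=(h[:,:,0]>18)&(h[:,:,0]<32)&(h[:,:,1]>150)
print("top flat",blob(m,t,t["pose"],.110,near=px([(.5186,-.0337,.11)],t,t["pose"])[0]))
E
```

```text
tool_pos: [0.4505, 0.0091, 0.2892]
orientation: [-3.024, 0.847, -0.011]
force: [-0.6, 0.5, -0.5]
opening: 0.0931
gripper_force: 0.0
tool_pos: [0.4487, 0.0096, 0.2848]
orientation: [-3.026, 0.844, -0.002]
force: [0.3, 0.8, -0.8]
opening: 0.093
gripper_force: 0.0
flat (array([ 0.51847559, -0.03325821]), (42.221466064453125, 43.00591278076172), 58.82060241699219, (251, 62, 65, 69))
base (array([ 0.51830316, -0.033465  ]), (129.76553344726562, 129.50198364257812), 59.228797912597656, (209, 26, 149, 149))
top flat (array([0.77023499, 0.57324304]), (228.13694763183594, 104.52339172363281), 7.825311183929443, (0, 83, 46, 97))
```

The round tin sits within 0.3 mm of the base centre, and the disc size fits a height of 110 mm. Handing in.

```bash
python3 -c "
from plant import robot
print(robot.close_job())"
```

```text
the job is handed in; nothing more can be done
None
```

The job is handed in: the green tin, cork pad and round tin are stacked in the cradle and released, with cork and round tin measured within about 1 mm of the cradle's centre; the verdict was not shown.

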